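# Let the monitor down on the bench lift

## Task

The small monitor stands raised on the bench lift, with its weight hanging on the winch pawl: throw the red change-over lever over to release, then take the crank by its black grip and wind up until the pawl springs clear of the ratchet wheel. Keeping hold of the grip, let the crank turn back slowly under the load until the lift has come down gently onto its stop, do not force it any further, and let go. Work by the lever and the crank only, and leave the cup, the screwdriver and the cardboard box where they are.

Things in the scene. Friction and masses are not known exactly. Their poses are not given: they have to be found in the camera images.
- lift: the fixed bench lift: blue base 210 x 260 mm, square aluminium mast 40 mm thick, 345 mm high, blue gearbox. Origin on the bench under the mast's middle, z up; place and yaw vary. The crank shaft is parallel to its y axis, 56 mm to the +x side of the mast, 180 mm above the bench. Ratchet wheel, lever and crank are on the +y side, monitor and platform on the -y side.
- ratchet (a point): centre of the steel ratchet wheel, on the crank shaft's axis, 40 mm to the +y side of the lift's origin; 15 teeth, 80 mm over the tips
- handle (a point): centre of the black crank grip, a free-turning sleeve 25 mm across, 90 mm long, parallel to the lift's y axis; 90 mm from the shaft axis, 127 mm further to +y than the wheel. The crank arm is 51 mm from this point, on the mast side; the outer side is free. It starts 1.1 rad from the top of its circle to the lift's +x and ends between the top and 1.5 rad from the top to -x.
- crank (a joint): crank angle, rad: grows winding up (top of the circle goes to the lift's +x), falls letting down (top goes to -x); the grip is 1.1 rad plus this value from the top, to +x. One rad moves the platform 20 mm (rack and pinion). Once the pawl does not carry it, the load pushes the grip in the let-down sense with 6 to 14 N.
- lever_knob (a point): centre of the red ball (24 mm) on the change-over lever, a 9 mm rod 80 mm from pivot to ball. It swings in the lift's x-z plane, 56 mm to the +y side of the lift's origin; pivot 8 mm to the +x side of the origin, 234 mm above the bench. It leans 0.45 rad from upright to the lift's +x at the start, 0.45 rad to -x when thrown; 2 to 5 N at the ball moves it and it stays where it is put.
- lever (a joint): change-over lever: 0 = hold (leans to the lift's +x, its spring presses the pawl in), 0.9 rad = release, at its stop (leans to -x, its spring lifts the pawl). While the load presses a tooth on the pawl, the pawl stays in though the lever is thrown; winding up some 0.05 to 0.1 rad frees it and it springs out.
- pawl_tip (a point): tip of the brass pawl above the ratchet wheel, in the wheel's plane: 35 mm from ratchet when in a tooth, 43 mm when it just clears the tooth tips, about 60 mm when sprung fully out
- carriage: moving part: aluminium saddle on the mast's rail, rack, steel platform, beige monitor fixed on it; 3.8 to 5.4 kg. Origin on the mast axis, level with the saddle's foot (105 mm up at the start). It goes down until the foot meets the black stop clamp on the rail, set by hand anywhere from 55 to 83 mm up and not measured: feel the load go off the grip. 1 N more at the grip is 4.5 N on the stop.
- cup: white plastic cup, 72 mm across, 85 mm high, loose near the lift; origin at its foot
- screwdriver: yellow screwdriver, 170 mm long, lying loose near the lift
- partsbox: small cardboard box, 90 x 60 x 45 mm, loose near the lift; origin at its underside

How it is judged:
By the outcome, as a careful person would: the job done as asked, in the order asked, and still so for the second after the job is handed in, with the robot touching nothing.
It also fails if it takes over 72 s, if anything falls off the work surface, if the arm or the gripper's body presses on something with over 40 N, if the wrist force passes 120 N, or if a joint passes its speed limit or range.

## Robot

A 7-joint arm with a two-finger parallel gripper is mounted at the origin on the work surface. World frame = base frame: x ahead of the robot, y to its left, z up, the work surface at z = 0. Lengths are in m, angles in rad, forces in N, time in s.
With the tool pointing down it reaches from about 0.425 to 0.875 m from the base axis. Payload 4.7 kg.
Tool frame: the origin (TCP) lies midway between the tips of the shut fingers; the grasp point (between the pads) lies 19 mm behind it; z points along the fingers, y is the direction in which the jaws open and shut (so a half turn about z gives the same grasp; the last joint's range is limited). The gripper opens to 87 mm and grips with 3 to 60 N. Pads are 19 mm wide; open, the fingers measure 117 mm over their backs; the gripper's body (75 mm by 190 mm) begins 51 mm behind the grasp point.
Start: joints at [-1.124, 0.321, -0.07, 1.45, 0.023, 1.371, -0.057], TCP at [0.273, 0.59, 0.223] pointing down, gripper open.
Joint ranges: [-2.86, 2.86], [-0.3, 2.09], [-1.38, 1.24], [0.06, 2.45], [-1.56, 4.7], [0.09, 2.05], [-2.69, 2.69]. Speed limits (rad/s): [2.57, 2.57, 3.14, 3.14, 3.14, 3.14, 3.14].

## Interface

Orientations are given as a 3x3 rotation matrix whose columns are the frame's x, y, z axes.
In Python, from station import r gives the robot as it stands.
- The arm moves only by the tool carry_out, never from a script. Its argument "motion" is a list of rows, each a list of 3 entries, a list of its own where there are three numbers: the shift along the tool's x, y, z in mm, then the turn, a rotation vector about the tool's x, y, z in degrees, then the gripper command: -1 is shut, 1 is fully open, values between are in proportion. In form: [[[x, y, z], [ax, ay, az], fingers], ...]. A call has 1 to 8 rows; each row is the pose to reach, as a shift and turn from the pose commanded when the call began, along the tool's axes at that moment; what a row does not reach only later rows make up. A row lasts 1/10 s, in which the tool goes at most 50 mm and 8.59 degrees, less where a joint would pass 70% of its speed; a pose out of reach is approached as far as the arm can. A call with a gripper value outside its range is refused whole. The fingers move at their own pace and stop on an object; "force" is the grip in N (left out, the last holds). Time passes only in rows, so rows that repeat a pose let the fingers close. It gives the time, the measured TCP pose, the force and the opening at its end, in the units of the state.
- r.get_state(): the state, without advancing time (a new reading comes with each control period).
- r.camera(name): name is "scene" or "top"; returns (picture, depth): 384x512x3 uint8, red, green, blue; 384x512 float32, m along the optical axis (not along the pixel's ray), 0 where there is no reading.
- r.camera_params(name): a dict with "fov_y" (degrees; the focal length in pixels is half the picture's height over the tangent of half this angle, whatever the lens; pixels are square), "cx", "cy" (the principal point, pixels), "dist" ([k1, k2, p1, p2, k3] as OpenCV has them; the pictures are not rectified), "camera_from_world" (4x4, takes a point from world to camera coordinates). Camera axes: x right, y up, looking along -z (the intrinsics and any distortion apply to the point x, -y, -z); pixel columns grow to the right and rows downward; lengths in m; the calibration is good to about 2 mm. A picture is of the moment at which its call begins. camera_params takes no time and is no camera call.
- r.close_job(): hands the job in, once; it reports no verdict.
The state is a dict: "time": time; "joint_positions": joint angles; "joint_vel": joint speeds; "effort": joint torques, N m; "ee_pos": TCP position; "tcp_rot": TCP orientation; "contact_force": force on the tool from outside, world axes, zero at the start; "ft_torque": the same for the moment, N m; "opening": finger opening in m.
Only numpy, scipy, OpenCV 4.12 (cv2) and the standard library are available. Lean on these libraries where they do the work, as an engineer would, in place of code of your own. Each camera call takes 0.05 s, during which the arm holds its last target. There are 200 camera calls.

## Working session

There is one attempt and no reset: what is moved stays moved. The work goes in short steps, Python scripts to look and compute and a tool call to move; the robot and the scene stay as the last step left them, time stands still between calls to the robot, and variables do not carry over. Pictures are saved under pics/ and viewed, about 8 in all and at most 12, crops included, and the job is handed in when it is done.

Besides the shell and the picture viewer there is one more tool, called after "Emit:" as name(argument=value, ...) on one line, values as JSON. carry_out: Moves the arm, as the interface text tells. Its arguments: {"type":"object","properties":{"motion":{"type":"array","items":{"type":"array"}},"force":{"type":"number"}},"required":["motion"]}

```bash
mkdir -p pics; ls; python3 - <<'E'
from station import r
import cv2,numpy as np
for n in("scene","top"):
    p,d=r.camera(n); cv2.imwrite(f"pics/{n}0.png",p[:,:,::-1]); np.save(f"pics/{n}0.npy",d)
    c=r.camera_params(n); print(n,c)
s=r.get_state();print(s)
E
```

```text
pics
scene {'fov_y': 50.184960977728906, 'cx': 265.7186374731406, 'cy': 199.69121826163743, 'dist': array([-0.14548475,  0.        ,  0.        ,  0.        ,  0.        ]), 'camera_from_world': array([[ 0.80009076,  0.5998013 ,  0.0096525 , -0.50243029],
       [-0.36711269,  0.47684874,  0.79865109,  0.04087212],
       [ 0.47442918, -0.64253691,  0.60171693, -1.19726913],
       [ 0.        ,  0.        ,  0.        ,  1.        ]])}
top {'fov_y': 55.01850888576416, 'cx': 252.63220486939846, 'cy': 189.34618770634853, 'dist': array([0.04024915, 0.        , 0.        , 0.        , 0.        ]), 'camera_from_world': array([[-0.00815101, -0.99888775,  0.04644153,  0.05689241],
       [ 0.99482344, -0.00339591,  0.10156173, -0.60611224],
       [-0.10129106,  0.04702896,  0.99374463, -0.79436712],
       [ 0.        ,  0.        ,  0.        ,  1.        ]])}
{'time': 0.1, 'joint_positions': array([-1.1239135 ,  0.32175275, -0.07011267,  1.45154184,  0.02258174,
        1.37078158, -0.05688602]), 'joint_vel': array([ 0.0003532 , -0.0017626 ,  0.00141745, -0.00314765, -0.00032131,
        0.00315938,  0.00274446]), 'effort': array([ 2.53519938e-04, -4.92569053e+01, -4.05610772e-01, -3.13397169e+01,
       -6.40302384e-02,  3.94251966e-02,  5.67229267e-05]), 'ee_pos': array([0.27242741, 0.58962084, 0.22157417]), 'tcp_rot': array([[-9.07829209e-01,  4.19339603e-01, -6.51874557e-04],
       [ 4.19340105e-01,  9.07827860e-01, -1.56610488e-03],
       [-6.49399134e-05, -1.69511290e-03, -9.99998561e-01]]), 'contact_force': array([ 0.21596838, -0.89115993,  0.61886284]), 'ft_torque': array([-0.00168047, -0.01359439, -0.00367393]), 'opening': 0.0867119556269672}
```

View pics/scene0.png

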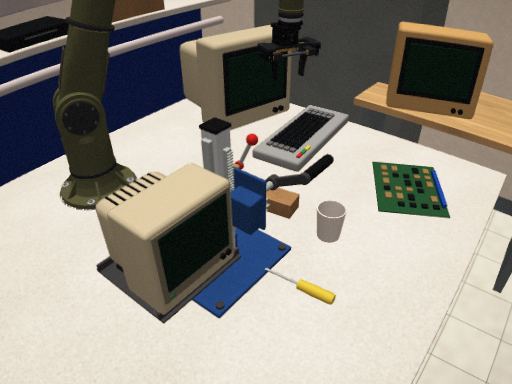

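View pics/top0.png

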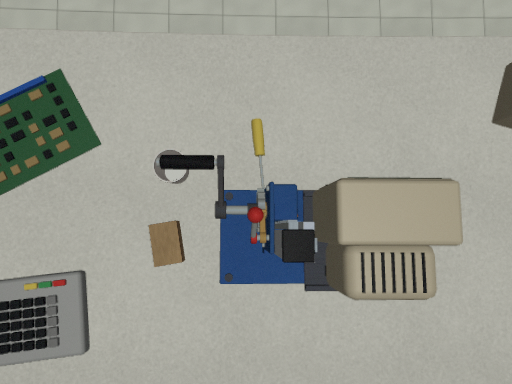

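The scene picture shows the lift with the red ball at (252,139) and the grip around (318,167). In the top picture the ball is at (255,215), the grip spans (160–214,162), the mast cap is at (298,246), and the lift's yaw is about 0.

```bash
cat >h.py <<'E'
from station import r
import cv2,numpy as np
def ray(n,uv):
    c=r.camera_params(n);f=192/np.tan(np.radians(c['fov_y']/2))
    K=np.array([[f,0,c['cx']],[0,f,c['cy']],[0,0,1]])
    q=cv2.undistortPoints(np.array([[uv]],float),K,np.array(c['dist']))[0,0]
    M=c['camera_from_world'];R=M[:3,:3]
    return -R.T@M[:3,3], R.T@np.array([q[0],-q[1],-1.])
def onz(n,uv,z):
    o,d=ray(n,uv);return o+d*(z-o[2])/d[2]
def atd(n,uv,dep):
    o,d=ray(n,uv);return o+d*dep
def tri(a,b):
    o1,d1=ray("top",a);o2,d2=ray("scene",b)
    s=np.linalg.lstsq(np.c_[d1,-d2],o2-o1,rcond=None)[0]
    p,q=o1+d1*s[0],o2+d2*s[1];return (p+q)/2,np.linalg.norm(p-q)
def proj(n,P):
    c=r.camera_params(n);f=192/np.tan(np.radians(c['fov_y']/2))
    K=np.array([[f,0,c['cx']],[0,f,c['cy']],[0,0,1]])
    M=c['camera_from_world'];p=M[:3,:3]@P+M[:3,3];p=p*[1,-1,-1]
    return cv2.projectPoints(p.reshape(1,1,3),np.zeros(3),np.zeros(3),K,np.array(c['dist']))[0].ravel()
def red(im):
    h=cv2.cvtColor(im,cv2.COLOR_RGB2HSV)
    m=(((h[...,0]<6)|(h[...,0]>174))&(h[...,1]>170)&(h[...,2]>90)).astype(np.uint8)
    n,_,st,ce=cv2.connectedComponentsWithStats(m);return [(st[i,4],ce[i].round(1)) for i in range(1,n) if st[i,4]>8]
def rel(L,yaw,p):  # lift coords -> world
    c,s=np.cos(yaw),np.sin(yaw);return np.array([L[0]+c*p[0]-s*p[1],L[1]+s*p[0]+c*p[1],p[2]])
E
python3 - <<'E'
from h import *
P={n:cv2.imread(f"pics/{n}0.png")[:,:,::-1].copy() for n in("top","scene")}
D={n:np.load(f"pics/{n}0.npy") for n in P}
for n in P: print(n,red(P[n]))
# mast cap
im=P["top"]
def box(m,u0,v0,u1,v1):
    z=np.zeros_like(m);z[v0:v1,u0:u1]=m[v0:v1,u0:u1];z=z.astype(np.uint8)
    n,l,st,ce=cv2.connectedComponentsWithStats(z);i=1+st[1:,4].argmax()
    c=np.argwhere(l==i)[:,::-1].astype(np.float32);return cv2.minAreaRect(c),st[i,4]
g=im.max(2)
print("cap",box(g<45,270,220,325,275)); print("grip",box(g<45,155,150,213,175))
# base: blue mask top, corners
h=cv2.cvtColor(im,cv2.COLOR_RGB2HSV);b=(h[...,0]>100)&(h[...,0]<125)&(h[...,1]>150)
bb=box(b,205,170,310,300)[0];print("base",bb)
for uv in [(231,192),(229,277)]: print("bolts",onz("top",uv,.012))
for uv in [(298,246),(255,215),(187,162),(165,162),(210,162)]:
    d=D["top"][uv[1],uv[0]];print(uv,d,atd("top",uv,d))
# base left edge fit
L=[]
for v in range(200,275,3):
    us=np.where(b[v,205:260])[0]
    if len(us):L.append(onz("top",(205+us[0]-.5,v),.012)[:2])
L=np.array(L);k=np.polyfit(L[:,0],L[:,1],1);print("left edge y=%.4f x+%.4f"%tuple(k),"yaw",np.arctan(k[0]))
B=[]
for u in range(235,300,3):
    vs=np.where(b[240:300,u])[0]
    if len(vs):B.append(onz("top",(u,240+vs[-1]+.5),.012)[:2])
B=np.array(B);k=np.polyfit(B[:,1],B[:,0],1);print("rear edge x=%.4f y+%.4f"%tuple(k),"yaw",-np.arctan(k[0]))
E
```

```text
top [(np.int32(184), array([255.1, 214.4])), (np.int32(31), array([253.6, 239.7])), (np.int32(58), array([ 58.9, 282.4]))]
scene [(np.int32(95), array([251.7, 139.1])), (np.int32(17), array([299.4, 155. ])), (np.int32(23), array([239.6, 164.6]))]
cap (((298.0, 245.0), (32.0, 32.0), 90.0), np.int32(994))
grip (((186.0, 161.5), (13.0, 52.0), 90.0), np.int32(699))
base ((261.5, 232.5), (101.0, 83.0), 90.0)
bolts [0.60232143 0.10185439 0.012     ]
bolts [0.41308533 0.1065884  0.012     ]
(298, 246) 0.49634448 [0.496996   0.0081308  0.35017196]
(255, 215) 0.5284472 [0.5399024  0.0640122  0.31959596]
(187, 162) 0.6136145 [0.63122912 0.17206737 0.23808766]
(165, 162) 0.61345685 [0.63145341 0.20841417 0.23654906]
(210, 162) 0.6165756 [0.6314722  0.13414064 0.23692758]
left edge y=-0.0644 x+0.1554 yaw -0.06434931704929073
rear edge x=-0.0033 y+0.3994 yaw 0.0032928774211833855
```

```bash
python3 - <<'E'
from h import *
print("knob",tri((255.1,214.4),(251.7,139.1)))
L=(.497,.007);
for p,nm in [((.0428,.056,.306),"knob"),((.1362,.167,.2208),"handle"),((0,0,.345),"mast"),((.105,.13,.012),"corner"),((-.105,.13,.012),"c2")]:
    w=rel(L,0,p);print(nm,w.round(4),proj("top",w).round(1),proj("scene",w).round(1))
D=np.load("pics/top0.npy")
for uv in[(400,210),(390,270),(340,210)]: print(atd("top",uv,D[uv[1],uv[0]]).round(3))
R=r.get_state()['tcp_rot'];e=np.array([.2730,.590,.223])
for t in[(.587,.063,.40),(.587,.063,.302)]: print((R.T@(np.array(t)-e)*1000).round(0))
E
```

```text
knob (array([0.54165175, 0.06361119, 0.30762001]), np.float64(0.001252189948642321))
knob [0.5398 0.063  0.306 ] [255.2 215.4] [250.4 139.7]
handle [0.6332 0.174  0.2208] [187.2 162.6] [317.4 168.1]
mast [0.497 0.007 0.345] [298.2 245.8] [213.5 126. ]
corner [0.602 0.137 0.012] [215.5 192.2] [291.1 243.1]
c2 [0.392 0.137 0.012] [215.2 287. ] [225.8 210.2]
[ 0.547 -0.154  0.304]
[ 0.455 -0.148  0.271]
[ 0.547 -0.064  0.303]
[-506. -347. -176.]
[-506. -347.  -78.]
```

Emit:
carry_out(motion=[[[0,0,-50],[0,0,0],-1],[[0,0,-100],[0,0,0],-1],[[0,0,-150],[0,0,0],-1],[[0,0,-177],[0,0,0],-1],[[0,0,-177],[0,0,8],-1],[[0,0,-177],[0,0,16],-1],[[0,0,-177],[0,0,24],-1],[[0,0,-177],[0,0,32],-1]])

```text
time: 0.9
ee_pos: [0.2726, 0.5899, 0.3989]
tcp_rot: [[-0.543, 0.84, -0.0], [0.84, 0.543, -0.001], [-0.001, -0.001, -1.0]]
contact_force: [-0.9, -0.9, 0.2]
opening: 0.0309
```

Emit:
carry_out(motion=[[[-45,-2,0],[0,0,8],-1],[[-90,-4,0],[0,0,16],-1],[[-135,-5,0],[0,0,24],-1],[[-180,-7,0],[0,0,32],-1],[[-225,-8,0],[0,0,33],-1],[[-270,-10,0],[0,0,33],-1],[[-315,-12,0],[0,0,33],-1],[[-360,-13,0],[0,0,33],-1]])

```text
time: 1.7
ee_pos: [0.4594, 0.2798, 0.3994]
tcp_rot: [[-0.004, 1.0, -0.0], [1.0, 0.004, 0.0], [0.0, -0.0, -1.0]]
contact_force: [0.7, -0.2, -0.1]
opening: 0.0003
```

Emit:
carry_out(motion=[[[-45,28,0],[0,0,0],-1],[[-90,56,0],[0,0,0],-1],[[-135,84,0],[0,0,0],-1],[[-180,112,0],[0,0,0],-1],[[-217,132,0],[0,0,0],-1],[[-217,132,35],[0,0,0],-1],[[-217,132,70],[0,0,0],-1],[[-217,132,97],[0,0,0],-1]])

```text
time: 2.5
ee_pos: [0.591, 0.0644, 0.2999]
tcp_rot: [[-0.002, 1.0, -0.002], [1.0, 0.002, -0.0], [-0.0, -0.002, -1.0]]
contact_force: [-0.7, 0.6, -0.6]
opening: 0.0005
```

Emit:
carry_out(motion=[[[0,-12,0],[0,0,0],-1],[[0,-24,0],[0,0,0],-1],[[0,-36,0],[0,0,0],-1],[[0,-48,0],[0,0,0],-1],[[0,-60,0],[0,0,0],-1],[[0,-70,0],[0,0,0],-1],[[0,-78,0],[0,0,0],-1],[[0,-82,0],[0,0,0],-1]])

```text
time: 3.3
ee_pos: [0.5089, 0.065, 0.3029]
tcp_rot: [[-0.004, 1.0, 0.001], [1.0, 0.004, 0.001], [0.001, 0.001, -1.0]]
contact_force: [3.9, -0.4, 1.3]
opening: 0.0004
```

Emit:
carry_out(motion=[[[0,-4,0],[0,0,0],-1],[[0,-8,0],[0,0,0],-1],[[0,-11,0],[0,0,0],-1],[[0,-11,0],[0,0,0],-1]])

```text
time: 3.7
ee_pos: [0.498, 0.0648, 0.3019]
tcp_rot: [[-0.004, 1.0, -0.002], [1.0, 0.004, -0.0], [-0.0, -0.002, -1.0]]
contact_force: [1.5, 0.7, -1.5]
opening: 0.0005
```

Emit:
carry_out(motion=[[[0,-3,0],[0,0,0],-1],[[0,-3,0],[0,0,0],-1]])

```text
time: 3.9
ee_pos: [0.4954, 0.0647, 0.3022]
tcp_rot: [[-0.003, 1.0, -0.001], [1.0, 0.003, -0.0], [-0.0, -0.001, -1.0]]
contact_force: [2.0, -0.1, -1.7]
opening: 0.0004
```

Emit:
carry_out(motion=[[[0,-3,0],[0,0,0],-1],[[0,-3,0],[0,0,0],-1]])

```text
time: 4.1
ee_pos: [0.4925, 0.0647, 0.3025]
tcp_rot: [[-0.003, 1.0, -0.0], [1.0, 0.003, -0.0], [-0.0, -0.0, -1.0]]
contact_force: [2.6, 0.1, -2.2]
opening: 0.0007
```

Emit:
carry_out(motion=[[[0,-3,0],[0,0,0],-1],[[0,-3,0],[0,0,0],-1]])

```text
time: 4.3
ee_pos: [0.4919, 0.0646, 0.3029]
tcp_rot: [[-0.003, 1.0, 0.006], [1.0, 0.003, 0.0], [0.0, 0.006, -1.0]]
contact_force: [10.4, 0.1, -5.3]
opening: 0.0004
```

```bash
python3 - <<'E'
from h import *
for n in("scene","top"):
    p,_=r.camera(n);print(n,red(p)); cv2.imwrite(f"pics/{n}1.png",p[:,:,::-1])
w=rel((.498,.007),0,(.008-.0348,.056,.306));print(proj("scene",w),proj("top",w))
E
```

```text
scene [(np.int32(17), array([299.4, 155. ])), (np.int32(30), array([239.8, 164. ]))]
top [(np.int32(56), array([ 58.9, 282.4]))]
[224.1298548  129.80034979] [255.62258238 262.8403978 ]
```

The lever met its stop (10 N). Next I retreat and go over the grip.

Emit:
carry_out(motion=[[[0,15,0],[0,0,0],-1],[[0,15,-40],[0,0,0],-1],[[10,25,-60],[0,0,0],1],[[40,60,-60],[0,0,0],1],[[75,100,-60],[0,0,0],1],[[110,140,-60],[0,0,0],1],[[115,145,-60],[0,0,0],1],[[115,145,-30],[0,0,0],1]])

```text
time: 5.2
ee_pos: [0.6361, 0.1835, 0.3341]
tcp_rot: [[-0.007, 1.0, 0.003], [1.0, 0.007, 0.001], [0.001, 0.003, -1.0]]
contact_force: [0.8, -0.2, 0.5]
opening: 0.0405
```

```bash
python3 - <<'E'
from h import *
for n in("scene","top"):
    p,_=r.camera(n);print(n,red(p)); cv2.imwrite(f"pics/{n}2.png",p[:,:,::-1])
s=r.get_state();print(s['ee_pos'],s['joint_positions'].round(2),s['opening'])
p=cv2.imread("pics/scene2.png")[90:240,180:380];cv2.imwrite("pics/c2.png",cv2.resize(p,None,fx=4,fy=4,interpolation=cv2.INTER_CUBIC))
E
```

```text
scene [(np.int32(18), array([299.3, 154.9])), (np.int32(30), array([239.8, 164. ]))]
top [(np.int32(28), array([253.7, 234.5])), (np.int32(191), array([255.2, 262.8]))]
[0.63205715 0.1805318  0.32797472] [-0.64  0.34  0.45  1.26 -0.14  1.59 -0.22] 0.04886371845394326
```

View pics/c2.png

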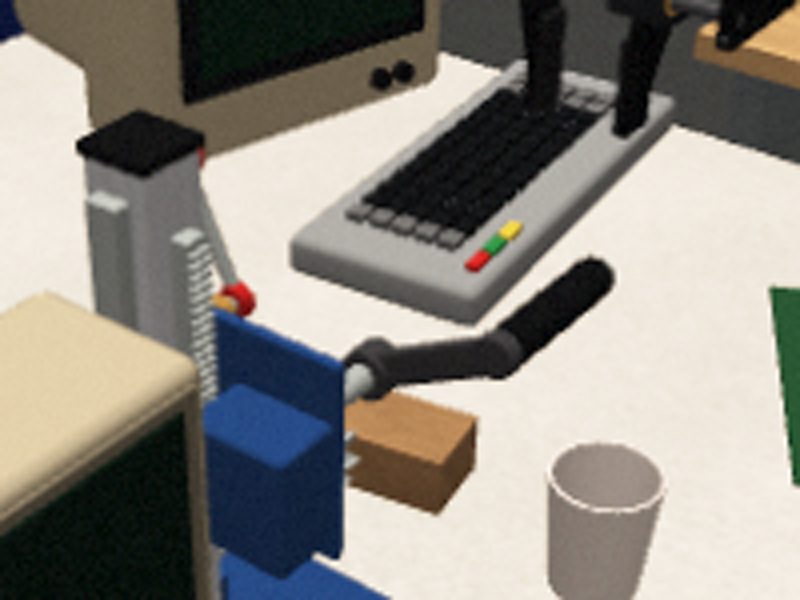

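The crop shows the lever thrown (ball behind the mast; the top camera sees it at (255,263), as predicted), with the fingers above the free grip.

Emit:
carry_out(motion=[[[0,2,0],[0,0,0],1],[[0,2,0],[0,0,0],1],[[0,2,0],[0,0,0],1],[[0,2,30],[0,0,0],1],[[0,2,60],[0,0,0],1],[[0,2,90],[0,0,0],1],[[0,2,115],[0,0,0],1],[[0,2,125],[0,0,0],1]])

```text
time: 6.1
ee_pos: [0.6351, 0.1801, 0.2059]
tcp_rot: [[-0.003, 1.0, -0.003], [1.0, 0.003, -0.0], [-0.0, -0.003, -1.0]]
contact_force: [-0.4, 0.2, -0.3]
opening: 0.0868
```

Emit:
carry_out(motion=[[[0,0,0],[0,0,0],-1],[[0,0,0],[0,0,0],-1],[[0,0,0],[0,0,0],-1],[[0,0,0],[0,0,0],-1],[[0,0,0],[0,0,0],-1],[[0,0,0],[0,0,0],-1],[[0,0,0],[0,0,0],-1],[[0,0,0],[0,0,0],-1]], force=30)

```text
time: 6.9
ee_pos: [0.6363, 0.1803, 0.2076]
tcp_rot: [[-0.004, 1.0, -0.0], [1.0, 0.004, -0.0], [-0.0, -0.0, -1.0]]
contact_force: [0.2, -0.8, -0.3]
opening: 0.0308
```

Emit:
carry_out(motion=[[[0,0,0],[0,0,0],-1],[[0,0,0],[0,0,0],-1],[[0,0,0],[0,0,0],-1]])

```text
time: 7.2
ee_pos: [0.6347, 0.1804, 0.2071]
tcp_rot: [[-0.004, 1.0, -0.004], [1.0, 0.004, -0.0], [-0.0, -0.004, -1.0]]
contact_force: [-4.9, 0.2, 1.4]
opening: 0.0245
```

Emit:
carry_out(motion=[[[0,0.8,1.6],[0,0,0],-1],[[0,1.5,3.3],[0,0,0],-1],[[0,2.3,4.9],[0,0,0],-1],[[0,3.0,6.6],[0,0,0],-1],[[0,3.7,8.2],[0,0,0],-1],[[0,4.3,9.9],[0,0,0],-1],[[0,4.3,9.9],[0,0,0],-1],[[0,4.3,9.9],[0,0,0],-1]])

```text
time: 8.0
ee_pos: [0.6388, 0.1804, 0.1982]
tcp_rot: [[-0.004, 1.0, -0.004], [1.0, 0.004, 0.0], [0.0, -0.004, -1.0]]
contact_force: [-8.1, -1.5, 4.6]
opening: 0.0238
```

```bash
python3 - <<'E'
from h import *
p,_=r.camera("top"); p=p[:,:,::-1]; cv2.imwrite("pics/top3.png",p)
a=cv2.imread("pics/top2.png")
f=lambda q:cv2.resize(q[175:275,225:305],None,fx=5,fy=5,interpolation=cv2.INTER_CUBIC)
cv2.imwrite("pics/c3.png",np.hstack([f(a)[:, :390],f(p)[:, :390]]))
print(r.get_state()['contact_force'])
E
```

```text
[-7.3651856  -1.50758132  6.32173419]
```

View pics/c3.png

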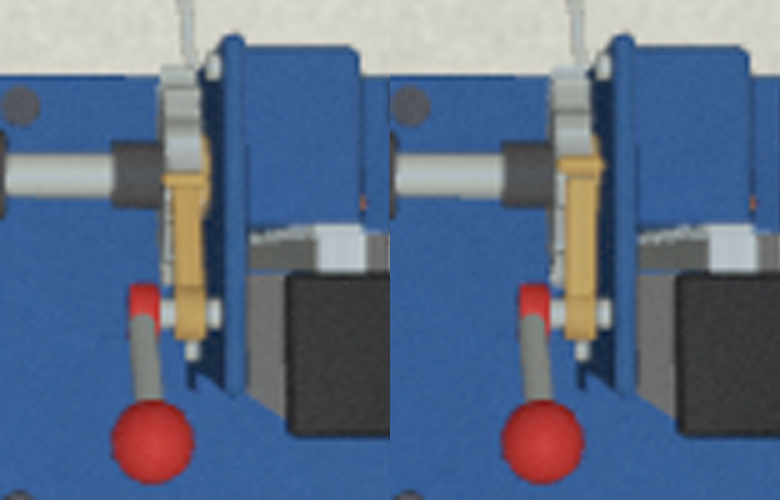

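The pawl tip moved from crop (186,178) to (190,160), and its arm looks longer, which suggests it lifted. I'll check the distance with depth.

```bash
python3 - <<'E'
from h import *
p,d=r.camera("top"); 
h=cv2.cvtColor(p,cv2.COLOR_RGB2HSV);m=(h[...,0]>10)&(h[...,0]<28)&(h[...,1]>90)
c=np.array([.498+.056,.047,.180])
for v in range(203,240,3):
    us=[u for u in range(256,270) if m[v,u]]
    if us:
        u=int(np.median(us));P=atd("top",(u,v),d[v,u]);print(v,u,P.round(4),"dist xz",np.hypot(*(P-c)[[0,2]]).round(4))
E
```

```text
206 263 [0.5571 0.0466 0.2426] dist xz 0.0626
209 263 [0.5521 0.0467 0.2432] dist xz 0.0633
212 263 [0.5471 0.0469 0.2459] dist xz 0.0663
215 263 [0.5422 0.047  0.2456] dist xz 0.0667
218 262 [0.5373 0.0486 0.244 ] dist xz 0.0662
221 262 [0.5324 0.0487 0.2448] dist xz 0.0683
224 262 [0.5276 0.0486 0.2435] dist xz 0.0688
227 262 [0.5227 0.0486 0.2423] dist xz 0.0698
230 262 [0.5178 0.0487 0.2424] dist xz 0.0722
233 262 [0.5129 0.0486 0.2405] dist xz 0.0732
236 262 [0.5081 0.0489 0.2438] dist xz 0.0786
239 262 [0.5033 0.0489 0.2435] dist xz 0.0813
```

The pawl tip is about 60 mm from the wheel centre, so it is fully out. I'll compute the let-down table in commanded angle from the top.

```bash
python3 - <<'E'
import numpy as np
def t(a0,st,n=8):
    a=a0-st*np.arange(1,n+1);print(round(a0,2),[(round(90*(np.sin(x)-np.sin(a0)),1),round(-90*(np.cos(x)-np.cos(a0)),1)) for x in a])
a=1.22
for st in(.05,.05,.04): t(a,st);a-=8*st
while a>-1.6: t(a,.03,5);a-=.15
E
```

```text
1.22 [(np.float64(-1.7), np.float64(-4.2)), (np.float64(-3.5), np.float64(-8.3)), (np.float64(-5.6), np.float64(-12.3)), (np.float64(-7.8), np.float64(-16.2)), (np.float64(-10.3), np.float64(-19.9)), (np.float64(-12.9), np.float64(-23.6)), (np.float64(-15.7), np.float64(-27.1)), (np.float64(-18.7), np.float64(-30.5))]
0.82 [(np.float64(-3.2), np.float64(-3.2)), (np.float64(-6.5), np.float64(-6.3)), (np.float64(-9.9), np.float64(-9.1)), (np.float64(-13.5), np.float64(-11.8)), (np.float64(-17.2), np.float64(-14.4)), (np.float64(-21.1), np.float64(-16.7)), (np.float64(-25.0), np.float64(-18.8)), (np.float64(-29.1), np.float64(-20.8))]
0.42 [(np.float64(-3.3), np.float64(-1.4)), (np.float64(-6.7), np.float64(-2.7)), (np.float64(-10.1), np.float64(-3.8)), (np.float64(-13.6), np.float64(-4.8)), (np.float64(-17.1), np.float64(-5.7)), (np.float64(-20.6), np.float64(-6.4)), (np.float64(-24.1), np.float64(-6.9)), (np.float64(-27.7), np.float64(-7.4))]
0.1 [(np.float64(-2.7), np.float64(-0.2)), (np.float64(-5.4), np.float64(-0.4)), (np.float64(-8.1), np.float64(-0.4)), (np.float64(-10.8), np.fl
[... 1471 characters left out ...]
at64(4.9)), (np.float64(-3.3), np.float64(7.4)), (np.float64(-4.3), np.float64(9.9)), (np.float64(-5.2), np.float64(12.4))]
-1.25 [(np.float64(-0.8), np.float64(2.6)), (np.float64(-1.5), np.float64(5.2)), (np.float64(-2.2), np.float64(7.8)), (np.float64(-2.8), np.float64(10.4)), (np.float64(-3.3), np.float64(13.1))]
-1.4 [(np.float64(-0.4), np.float64(2.7)), (np.float64(-0.8), np.float64(5.3)), (np.float64(-1.0), np.float64(8.0)), (np.float64(-1.2), np.float64(10.7)), (np.float64(-1.3), np.float64(13.4))]
-1.55 [(np.float64(-0.0), np.float64(2.7)), (np.float64(0.0), np.float64(5.4)), (np.float64(0.2), np.float64(8.1)), (np.float64(0.4), np.float64(10.8)), (np.float64(0.7), np.float64(13.5))]
```

Emit:
carry_out(motion=[[[0,-1.7,-4.2],[0,0,0],-1],[[0,-3.5,-8.3],[0,0,0],-1],[[0,-5.6,-12.3],[0,0,0],-1],[[0,-7.8,-16.2],[0,0,0],-1],[[0,-10.3,-19.9],[0,0,0],-1],[[0,-12.9,-23.6],[0,0,0],-1],[[0,-15.7,-27.1],[0,0,0],-1],[[0,-18.7,-30.5],[0,0,0],-1]])

```text
time: 8.9
ee_pos: [0.6192, 0.1805, 0.2281]
tcp_rot: [[-0.004, 1.0, -0.006], [1.0, 0.004, -0.0], [-0.0, -0.006, -1.0]]
contact_force: [-8.7, -0.8, 2.5]
opening: 0.0245
```

Emit:
carry_out(motion=[[[0,-3.2,-3.2],[0,0,0],-1],[[0,-6.5,-6.3],[0,0,0],-1],[[0,-9.9,-9.1],[0,0,0],-1],[[0,-13.5,-11.8],[0,0,0],-1],[[0,-17.2,-14.4],[0,0,0],-1],[[0,-21.1,-16.7],[0,0,0],-1],[[0,-25.0,-18.8],[0,0,0],-1],[[0,-29.1,-20.8],[0,0,0],-1]])

```text
time: 9.7
ee_pos: [0.5893, 0.1807, 0.248]
tcp_rot: [[-0.004, 1.0, -0.008], [1.0, 0.004, -0.0], [-0.0, -0.008, -1.0]]
contact_force: [-9.6, -0.7, 1.5]
opening: 0.0242
```

Emit:
carry_out(motion=[[[0,-3.3,-1.4],[0,0,0],-1],[[0,-6.7,-2.7],[0,0,0],-1],[[0,-10.1,-3.8],[0,0,0],-1],[[0,-13.6,-4.8],[0,0,0],-1],[[0,-17.1,-5.7],[0,0,0],-1],[[0,-20.6,-6.4],[0,0,0],-1],[[0,-24.1,-6.9],[0,0,0],-1],[[0,-27.7,-7.4],[0,0,0],-1]])

```text
time: 10.5
ee_pos: [0.5609, 0.1809, 0.2545]
tcp_rot: [[-0.005, 1.0, -0.009], [1.0, 0.005, -0.0], [-0.0, -0.009, -1.0]]
contact_force: [-9.5, 0.2, -1.5]
opening: 0.0245
```

Emit:
carry_out(motion=[[[0,-2.7,-0.2],[0,0,0],-1],[[0,-5.4,-0.4],[0,0,0],-1],[[0,-8.1,-0.4],[0,0,0],-1]])

```text
time: 10.8
ee_pos: [0.5527, 0.181, 0.2546]
tcp_rot: [[-0.005, 1.0, -0.01], [1.0, 0.005, -0.0], [-0.0, -0.01, -1.0]]
contact_force: [-9.1, 0.8, -3.2]
opening: 0.0242
```

Emit:
carry_out(motion=[[[0,-2,0],[0,0,0],-1],[[0,-4,0.1],[0,0,0],-1],[[0,-4,0.1],[0,0,0],-1]])

```text
time: 11.1
ee_pos: [0.5483, 0.181, 0.2544]
tcp_rot: [[-0.005, 1.0, -0.011], [1.0, 0.005, -0.0], [-0.0, -0.011, -1.0]]
contact_force: [-10.0, 1.8, -2.0]
opening: 0.0241
```

Emit:
carry_out(motion=[[[0,-2,0.1],[0,0,0],-1],[[0,-4,0.2],[0,0,0],-1],[[0,-4,0.2],[0,0,0],-1]])

```text
time: 11.4
ee_pos: [0.5443, 0.181, 0.254]
tcp_rot: [[-0.005, 1.0, -0.011], [1.0, 0.005, -0.0], [-0.0, -0.011, -1.0]]
contact_force: [-10.2, 0.6, -2.9]
opening: 0.0244
```

Emit:
carry_out(motion=[[[0,-2,0.2],[0,0,0],-1],[[0,-4,0.4],[0,0,0],-1],[[0,-4,0.4],[0,0,0],-1]])

```text
time: 11.7
ee_pos: [0.5402, 0.1811, 0.2534]
tcp_rot: [[-0.005, 1.0, -0.011], [1.0, 0.005, -0.001], [-0.0, -0.011, -1.0]]
contact_force: [-11.0, 0.7, -4.2]
opening: 0.0241
```

Emit:
carry_out(motion=[[[0,-2,0.4],[0,0,0],-1],[[0,-4,0.8],[0,0,0],-1],[[0,-4,0.8],[0,0,0],-1]])

```text
time: 12.0
ee_pos: [0.5362, 0.1811, 0.2527]
tcp_rot: [[-0.005, 1.0, -0.011], [1.0, 0.005, -0.001], [-0.0, -0.011, -1.0]]
contact_force: [-10.5, 1.4, -5.0]
opening: 0.0245
```

Emit:
carry_out(motion=[[[0,-2,0.5],[0,0,0],-1],[[0,-4,1.0],[0,0,0],-1],[[0,-4,1.0],[0,0,0],-1]])

```text
time: 12.3
ee_pos: [0.5322, 0.1811, 0.2517]
tcp_rot: [[-0.005, 1.0, -0.011], [1.0, 0.005, -0.0], [-0.0, -0.011, -1.0]]
contact_force: [-10.1, 0.8, -4.3]
opening: 0.0241
```

Emit:
carry_out(motion=[[[0,-2,0.5],[0,0,0],-1],[[0,-3.9,1.1],[0,0,0],-1],[[0,-3.9,1.1],[0,0,0],-1]])

```text
time: 12.6
ee_pos: [0.5283, 0.1811, 0.2505]
tcp_rot: [[-0.005, 1.0, -0.011], [1.0, 0.005, -0.0], [-0.0, -0.011, -1.0]]
contact_force: [-10.1, 1.2, -4.7]
opening: 0.0241
```

Emit:
carry_out(motion=[[[0,-1.9,0.6],[0,0,0],-1],[[0,-3.8,1.3],[0,0,0],-1],[[0,-3.8,1.3],[0,0,0],-1]])

```text
time: 12.9
ee_pos: [0.5244, 0.1812, 0.2492]
tcp_rot: [[-0.005, 1.0, -0.011], [1.0, 0.005, -0.0], [-0.0, -0.011, -1.0]]
contact_force: [-10.8, 2.9, -4.1]
opening: 0.0239
```

Emit:
carry_out(motion=[[[0,-1.9,0.7],[0,0,0],-1],[[0,-3.7,1.4],[0,0,0],-1],[[0,-3.7,1.4],[0,0,0],-1]])

```text
time: 13.2
ee_pos: [0.5207, 0.1812, 0.2478]
tcp_rot: [[-0.005, 1.0, -0.011], [1.0, 0.005, -0.0], [-0.0, -0.011, -1.0]]
contact_force: [-10.0, 1.1, -4.7]
opening: 0.0244
```

Emit:
carry_out(motion=[[[0,-1.8,0.8],[0,0,0],-1],[[0,-3.6,1.6],[0,0,0],-1],[[0,-3.6,1.6],[0,0,0],-1]])

```text
time: 13.5
ee_pos: [0.5171, 0.1812, 0.2462]
tcp_rot: [[-0.005, 1.0, -0.011], [1.0, 0.005, -0.0], [-0.0, -0.011, -1.0]]
contact_force: [-9.8, 2.7, -4.1]
opening: 0.024
```

Emit:
carry_out(motion=[[[0,-1.8,0.9],[0,0,0],-1],[[0,-3.6,1.8],[0,0,0],-1],[[0,-3.6,1.8],[0,0,0],-1]])

```text
time: 13.8
ee_pos: [0.5134, 0.1813, 0.2443]
tcp_rot: [[-0.006, 1.0, -0.011], [1.0, 0.006, -0.0], [-0.0, -0.011, -1.0]]
contact_force: [-10.1, 1.3, -4.3]
opening: 0.024
```

Emit:
carry_out(motion=[[[0,-1.7,1.0],[0,0,0],-1],[[0,-3.5,1.9],[0,0,0],-1],[[0,-3.5,1.9],[0,0,0],-1]])

```text
time: 14.1
ee_pos: [0.5099, 0.1813, 0.2424]
tcp_rot: [[-0.006, 1.0, -0.011], [1.0, 0.006, -0.0], [-0.0, -0.011, -1.0]]
contact_force: [-10.1, 1.5, -4.2]
opening: 0.0242
```

Emit:
carry_out(motion=[[[0,-1.7,1.0],[0,0,0],-1],[[0,-3.4,2.1],[0,0,0],-1],[[0,-3.4,2.1],[0,0,0],-1]])

```text
time: 14.4
ee_pos: [0.5064, 0.1813, 0.2402]
tcp_rot: [[-0.006, 1.0, -0.011], [1.0, 0.006, -0.0], [-0.0, -0.011, -1.0]]
contact_force: [-10.5, 2.4, -5.4]
opening: 0.0243
```

Emit:
carry_out(motion=[[[0,-1.6,1.1],[0,0,0],-1],[[0,-3.3,2.2],[0,0,0],-1],[[0,-3.3,2.2],[0,0,0],-1]])

```text
time: 14.7
ee_pos: [0.503, 0.1813, 0.238]
tcp_rot: [[-0.006, 1.0, -0.011], [1.0, 0.006, -0.0], [-0.0, -0.011, -1.0]]
contact_force: [-10.4, 2.2, -5.7]
opening: 0.024
```

Emit:
carry_out(motion=[[[0,-1.6,1.2],[0,0,0],-1],[[0,-3.2,2.3],[0,0,0],-1],[[0,-3.2,2.3],[0,0,0],-1]])

```text
time: 15.0
ee_pos: [0.4998, 0.1814, 0.2356]
tcp_rot: [[-0.006, 1.0, -0.011], [1.0, 0.006, -0.0], [-0.0, -0.011, -1.0]]
contact_force: [-9.8, 2.7, -5.6]
opening: 0.0239
```

Emit:
carry_out(motion=[[[0,-1.5,1.2],[0,0,0],-1],[[0,-3.1,2.5],[0,0,0],-1],[[0,-3.1,2.5],[0,0,0],-1]])

```text
time: 15.3
ee_pos: [0.4966, 0.1813, 0.233]
tcp_rot: [[-0.006, 1.0, -0.012], [1.0, 0.006, -0.0], [-0.0, -0.012, -1.0]]
contact_force: [-10.3, 2.4, -6.3]
opening: 0.0239
```

Emit:
carry_out(motion=[[[0,-1.5,1.3],[0,0,0],-1],[[0,-3.0,2.6],[0,0,0],-1],[[0,-3.0,2.6],[0,0,0],-1]])

```text
time: 15.6
ee_pos: [0.4936, 0.1814, 0.2303]
tcp_rot: [[-0.006, 1.0, -0.011], [1.0, 0.006, -0.0], [-0.0, -0.011, -1.0]]
contact_force: [-9.4, 2.5, -5.8]
opening: 0.0243
```

Emit:
carry_out(motion=[[[0,-1.4,1.4],[0,0,0],-1],[[0,-2.8,2.7],[0,0,0],-1],[[0,-2.8,2.7],[0,0,0],-1]])

```text
time: 15.9
ee_pos: [0.4908, 0.1814, 0.2275]
tcp_rot: [[-0.006, 1.0, -0.011], [1.0, 0.006, -0.0], [-0.0, -0.011, -1.0]]
contact_force: [-8.9, 2.9, -7.0]
opening: 0.0245
```

Emit:
carry_out(motion=[[[0,-1.3,1.4],[0,0,0],-1],[[0,-2.7,2.9],[0,0,0],-1],[[0,-2.7,2.9],[0,0,0],-1]])

```text
time: 16.2
ee_pos: [0.4881, 0.1814, 0.2246]
tcp_rot: [[-0.006, 1.0, -0.012], [1.0, 0.006, -0.0], [-0.0, -0.012, -1.0]]
contact_force: [-10.2, 3.3, -7.2]
opening: 0.0242
```

Emit:
carry_out(motion=[[[0,-1.3,1.5],[0,0,0],-1],[[0,-2.6,3.0],[0,0,0],-1],[[0,-2.6,3.0],[0,0,0],-1]])

```text
time: 16.5
ee_pos: [0.4854, 0.1814, 0.2215]
tcp_rot: [[-0.006, 1.0, -0.012], [1.0, 0.006, -0.0], [-0.0, -0.012, -1.0]]
contact_force: [-9.8, 3.1, -7.9]
opening: 0.0241
```

Emit:
carry_out(motion=[[[0,-1.2,1.6],[0,0,0],-1],[[0,-2.4,3.1],[0,0,0],-1],[[0,-2.4,3.1],[0,0,0],-1]])

```text
time: 16.8
ee_pos: [0.4829, 0.1814, 0.2183]
tcp_rot: [[-0.006, 1.0, -0.012], [1.0, 0.006, -0.0], [-0.0, -0.012, -1.0]]
contact_force: [-9.4, 3.3, -8.1]
opening: 0.024
```

Emit:
carry_out(motion=[[[0,-1.2,1.6],[0,0,0],-1],[[0,-2.3,3.2],[0,0,0],-1],[[0,-2.3,3.2],[0,0,0],-1]])

```text
time: 17.1
ee_pos: [0.4807, 0.1815, 0.2151]
tcp_rot: [[-0.006, 1.0, -0.012], [1.0, 0.006, -0.0], [-0.0, -0.012, -1.0]]
contact_force: [-9.4, 3.5, -8.4]
opening: 0.024
```

Emit:
carry_out(motion=[[[0,-1.1,1.7],[0,0,0],-1],[[0,-2.2,3.3],[0,0,0],-1],[[0,-2.2,3.3],[0,0,0],-1]])

```text
time: 17.4
ee_pos: [0.4798, 0.1815, 0.2136]
tcp_rot: [[-0.005, 1.0, -0.008], [1.0, 0.005, 0.001], [0.001, -0.008, -1.0]]
contact_force: [-8.7, 2.6, -1.5]
opening: 0.0241
```

Contact: the grip stopped following and the load halved. Now fine steps.

Emit:
carry_out(motion=[[[0,-0.4,0.6],[0,0,0],-1],[[0,-0.6,0.9],[0,0,0],-1],[[0,-0.6,0.9],[0,0,0],-1]])

```text
time: 17.7
ee_pos: [0.4798, 0.1815, 0.2133]
tcp_rot: [[-0.005, 1.0, -0.007], [1.0, 0.005, 0.001], [0.001, -0.007, -1.0]]
contact_force: [-8.5, 2.4, 1.0]
opening: 0.0242
```

Emit:
carry_out(motion=[[[0,-0.6,0.2],[0,0,0],-1],[[0,-1.2,0.4],[0,0,0],-1],[[0,-1.2,0.4],[0,0,0],-1]])

```text
time: 18.0
ee_pos: [0.4797, 0.1815, 0.2133]
tcp_rot: [[-0.005, 1.0, -0.004], [1.0, 0.005, 0.002], [0.002, -0.004, -1.0]]
contact_force: [-5.5, 1.9, -0.7]
opening: 0.0243
```

Emit:
carry_out(motion=[[[0,-0.6,0.3],[0,0,0],-1],[[0,-1.2,0.5],[0,0,0],-1],[[0,-1.2,0.5],[0,0,0],-1]])

```text
time: 18.3
ee_pos: [0.4796, 0.1815, 0.2132]
tcp_rot: [[-0.005, 1.0, -0.002], [1.0, 0.005, 0.002], [0.002, -0.002, -1.0]]
contact_force: [-3.7, 3.8, -0.5]
opening: 0.024
```

Emit:
carry_out(motion=[[[0,-0.5,0.2],[0,0,0],-1],[[0,-1.0,0.4],[0,0,0],-1],[[0,-1.0,0.4],[0,0,0],-1]])

```text
time: 18.6
ee_pos: [0.4796, 0.1815, 0.2132]
tcp_rot: [[-0.005, 1.0, 0.0], [1.0, 0.005, 0.002], [0.002, 0.0, -1.0]]
contact_force: [-2.2, 4.4, -1.0]
opening: 0.0242
```

```bash
python3 - <<'E'
from h import *
for n in("scene","top"):
    p,d=r.camera(n); cv2.imwrite(f"pics/{n}4.png",p[:,:,::-1]);np.save(f"pics/{n}4.npy",d)
D=d;print([atd("top",uv,D[uv[1],uv[0]]).round(4) for uv in((400,210),(340,210))],red(p))
print(r.get_state()['contact_force'])
E
```

```text
[array([ 0.5485, -0.1732,  0.2616]), array([ 0.5488, -0.0751,  0.264 ])] [(np.int32(31), array([253.5, 234.6])), (np.int32(196), array([255.1, 262.8]))]
[-3.31806302  4.817001   -0.43196787]
```

View pics/scene4.png

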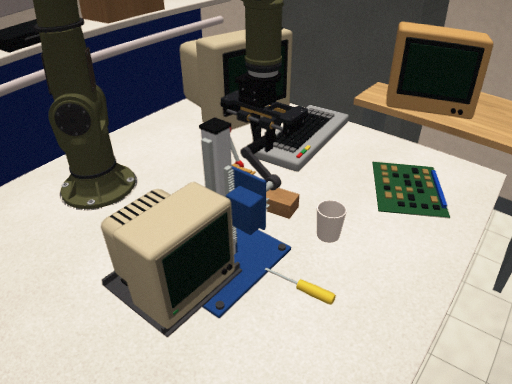

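The scene shows the monitor low, the lever thrown, and the cup, screwdriver and box untouched. The monitor dropped about 41 mm, which agrees with the crank angle. Next I let go and withdraw upward.

Emit:
carry_out(motion=[[[0,-0.5,0.2],[0,0,0],-1],[[0,-0.8,0.3],[0,0,0],-1],[[0,-0.8,0.3],[0,0,0],-0.3],[[0,-0.8,0.3],[0,0,0],0],[[0,-0.8,0.3],[0,0,0],0.3],[[0,-0.8,0.3],[0,0,0],0.6],[[0,-0.8,0.3],[0,0,0],1],[[0,-0.8,0.3],[0,0,0],1]])

```text
time: 19.5
ee_pos: [0.4792, 0.1796, 0.2128]
tcp_rot: [[-0.003, 1.0, 0.0], [1.0, 0.003, -0.0], [-0.0, 0.0, -1.0]]
contact_force: [0.0, -0.5, 0.1]
opening: 0.0622
```

Emit:
carry_out(motion=[[[0,0,0],[0,0,0],1],[[0,0,0],[0,0,0],1],[[0,0,-10],[0,0,0],1],[[0,0,-30],[0,0,0],1],[[0,0,-60],[0,0,0],1],[[0,0,-100],[0,0,0],1],[[0,0,-140],[0,0,0],1],[[0,0,-160],[0,0,0],1]])

```text
time: 20.3
ee_pos: [0.48, 0.18, 0.3775]
tcp_rot: [[-0.003, 1.0, 0.005], [1.0, 0.003, 0.003], [0.003, 0.005, -1.0]]
contact_force: [0.2, -0.5, -0.3]
opening: 0.0871
```

Emit:
carry_out(motion=[[[40,0,0],[0,0,0],1],[[80,0,0],[0,0,0],1],[[120,0,0],[0,0,0],1],[[120,0,0],[0,0,0],1],[[120,0,0],[0,0,0],1]])

```text
time: 20.8
ee_pos: [0.4783, 0.3007, 0.3728]
tcp_rot: [[-0.006, 1.0, -0.0], [1.0, 0.006, -0.001], [-0.001, -0.0, -1.0]]
contact_force: [-0.2, -0.5, -0.8]
opening: 0.0871
```

```bash
python3 - <<'E'
from h import *
for n in("scene","top"):
    p,d=r.camera(n); cv2.imwrite(f"pics/{n}5.png",p[:,:,::-1]);print(n,red(p))
D=d;print([atd("top",uv,D[uv[1],uv[0]]).round(4) for uv in((400,210),(340,210))])
print(r.get_state()['contact_force'])
E
```

```text
scene [(np.int32(18), array([299.1, 154.9])), (np.int32(24), array([239.6, 163.2]))]
top [(np.int32(31), array([253.5, 234.4])), (np.int32(195), array([255.1, 262.9]))]
[array([ 0.5486, -0.1739,  0.2599]), array([ 0.549 , -0.0762,  0.2604])]
[ 0.98755588 -0.39330734 -0.18923409]
```

View pics/top5.png

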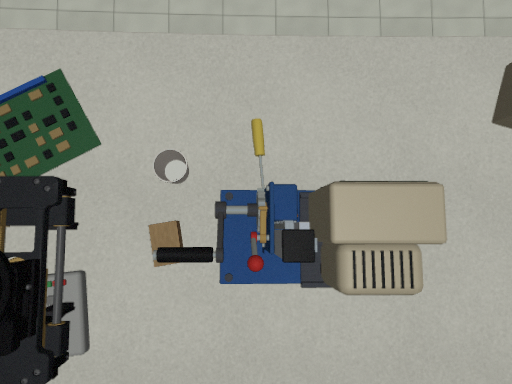

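The top view shows the grip let go at about (185,254), the lever still thrown at (255,263), the pawl out, and the loose items in place.

```bash
python3 -c "
from station import r
print(r.close_job(), r.get_state()['time'])"
```

```text
the job is handed in; nothing more can be done
the job is handed in; nothing more can be done
```

The lift is down on its stop, the grip is free, and the job was handed in at about 21 s of the 72 s allowed.

- **Lever:** I pushed it over until it met its stop, at about 10 N. Afterwards the top camera saw the ball at its predicted release position, and it was still there in the last picture.
- **Pawl:** I wound the crank up about 0.11 rad. Depth put the pawl tip about 60 mm from the wheel centre, so it had sprung fully out.
- **Lowering:** Holding the grip, I let the crank back in small steps. The load held at about 9–12 N, then dropped and the grip stopped following at about 0.98 rad past the top on the -x side. I eased the remaining load down to about 2 N before opening the gripper, and did not push against the stop.
- **Last checks:** The platform dropped about 41 mm, which agrees with the crank angle. Monitor height before and after letting go differed by 2–4 mm; I put that down to depth noise, though a slight settle is possible. The robot was clear, with no contact force beyond noise, and the cup, screwdriver and box looked unmoved.

One early measurement disagreed. The left edge of the base suggested a yaw of -0.06 rad, but the mast, ball and grip all agreed on about 0, so I used 0.

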